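Start the sensor tap over the two-handled cup

TASK

Get the sensor tap running into the two-handled cup that stands in the sink: gently push the tap's spout round with the outside of the fingers until its outlet is over the inside of the cup. Only then hold the fingertips just above the round sensor window on top of the tap for at least two seconds without touching it, and finally take the hand well away, leaving the spout over the cup. Do not lift or force anything, do not set off the soap dispenser, and leave the mixer lever, the crockery and all the other things as they stand.

Things in the scene. Friction and masses are not known exactly. Their poses are not given: they have to be found in the camera images.
- spout: The tap's long chrome swivel spout, a round tube 22 mm thick. Origin on the column's vertical axis at deck height; it runs out along its own -x. Yaw 0 points at the robot, positive yaw swings the outlet to the robot's right; turns 1.3 rad either way, 1 to 2 N at 150 mm out, no spring, stays put. Tube centre 175 mm above the origin 60 mm out, 184 mm at 180 mm out; both sides free to push on there.
- spout_outlet (a point): Outlet of the spout: the middle of the round mouth, 25 mm wide, facing down, 210 mm from the column's axis and 138 mm above the sink's deck. The bend above it reaches 195 mm above the deck.
- tap_head: Fixed chrome head on top of the tap's column, 47 mm wide and 34 mm high, not to be touched. Origin at the centre of its underside, on the column's axis; z up. Its top, 224 mm above the deck, is the highest part of the tap.
- tap_eye (a point): The tap's sensor: a black round window 25 mm wide in the flat top of the tap's head, looking straight up; the point is the centre of the window's face. It sees fingertips held within about 40 mm above it and starts the water after two seconds.
- mixer_lever_tip (a point): Upper end of the tap's mixer lever, a 9 mm rod on a round boss on the column's side at the robot's right, 64 mm from the column's axis and about 144 mm above the deck. It swings easily: leave it alone.
- sink: Drop-in steel sink, two bowls side by side, 940 mm across (y), 487 mm deep (x). Origin at worktop height under the strip between the bowls; rim and deck are 6 mm high. Bowls: x from -205 to +135 mm, |y| from 20 to 310 mm, floor 160 mm below the worktop. The tap stands on the deck at x = +180 mm, y = 0, across the bowls from the robot.
- cup: The two-handled cup: white fluted china, 108 mm across the rim, 66 mm high, with two small ear handles facing each other (172 mm over them), standing upright on the floor of the left or the right bowl. Origin at the centre of its underside; handles along its y.
- cup_rim (a point): Centre of the cup's mouth, at rim height (66 mm above its underside); the opening is 100 mm wide.
- bowl: Plain white china bowl without handles, 120 mm across, 55 mm high, on the floor of the other sink bowl. Origin at the centre of its underside.
- soap_dispenser: Automatic soap dispenser: a small chrome column, 38 mm across the head and 104 mm high, with a short 13 mm spout reaching 76 mm out towards the bowls, on the sink's deck about 160 mm to the left or right of the tap. Origin at the centre of its underside.
- soap_eye (a point): Its own smaller sensor window, 18 mm wide, on top; it gives soap if the fingers come within about 50 mm above it.
- waste_knob: Round chrome knob of the pop-up waste, 42 mm across, 39 mm high, on the deck on the other side of the tap from the soap dispenser. Origin at the centre of its underside.
- tumbler: Clear glass tumbler, 68 mm wide, 95 mm high, standing on the sink's deck at the left. Origin at the centre of its underside.
- mug: White mug, 80 mm wide, 92 mm high, standing on the sink's deck at the right. Origin at the centre of its underside.
- juicer: Blue plastic citrus juicer, 124 mm wide, 46 mm high, with a handle along its -y, on the worktop behind the sink at the left. Origin at the centre of its underside.
- lemon_half: Half a lemon, cut face down, 58 mm wide, 38 mm high, on the worktop behind the sink. Origin at the centre of its underside.
- wash_bottle: Green bottle of washing-up liquid, 60 mm wide, 190 mm high, on the worktop behind the sink at the right. Origin at the centre of its underside.

How it is judged (in metres and radians):
On the way, in this order (a step that is already met when the one before it is completed fails the run):
1. the spout's outlet is over the inside of the cup (within 40 mm of the middle of its mouth, seen from above) and the spout is still (horizontal distance between spout_outlet and cup_rim below 0.04 m and angular speed of spout below 0.05 rad/s), for 0.3 s.
2. spout still over the cup, the tool point stays above the tap's sensor window for 1.9 s: within 25 mm of its centre seen from above, less than 70 mm up (fingertips under about 50 mm) (horizontal distance between spout_outlet and cup_rim below 0.04 m and horizontal distance between the grasp point and tap_eye below 0.025 m and z of the grasp point in the frame of tap_eye between 0 and 0.07 m), for 1.9 s.
At the end, for the whole second after the job is handed in: The spout is at rest with its outlet within 40 mm (seen from above) of the middle of the cup's mouth, the cup stands upright within 15 mm of where it was, and the tool point is more than 120 mm from the sensor window (horizontal distance between spout_outlet and cup_rim below 0.04 m and angular speed of spout below 0.02 rad/s and distance between the grasp point and tap_eye above 0.12 m and angle between cup's own z axis and vertical below 0.1 rad and distance of cup from where it was at the start of the episode below 0.015 m); the robot touches nothing.
It fails at once if the tap's head with its sensor is touched, or the spout is forced or gripped (more than 15 N) (contact force between any of the fingers, the arm and tap_head above 0.5 N or contact force between any of the fingers, the arm and spout above 15 N).
It fails at once if the tap's sensor is set off (tool point within 25 mm of its centre from above, under 70 mm up) while the outlet is more than 50 mm from the middle of the cup ((horizontal distance between the grasp point and tap_eye below 0.025 m and z of the grasp point in the frame of tap_eye between 0 and 0.07 m) and not (horizontal distance between spout_outlet and cup_rim below 0.05 m)).
It fails at once if the soap dispenser is set off (tool point within 25 mm of its window from above, under 70 mm up) or touched ((horizontal distance between the grasp point and soap_eye below 0.025 m and z of the grasp point in the frame of soap_eye between 0 and 0.07 m) or contact force between any of the fingers, the arm and soap_dispenser above 0.5 N).
It fails at once if the mixer lever's tip is moved by more than 10 mm or the waste knob is touched (distance of mixer_lever_tip from where it was at the start of the episode above 0.01 m or contact force between any of the fingers, the arm and waste_knob above 0.5 N).
It fails at once if the cup or another loose thing is pushed or lifted by more than 15 mm (distance of any of cup, bowl, tumbler, mug, juicer, lemon_half, wash_bottle from where it was at the start of the episode above 0.015 m).
It also fails if it takes over 56 s, if anything falls off the work surface, if the arm or the gripper's body presses on something with over 40 N, if the wrist force passes 120 N, or if a joint passes its speed limit or range.

ROBOT

A 6-joint arm with a two-finger parallel gripper is mounted at the origin on the work surface. World frame = base frame: x ahead of the robot, y to its left, z up, the work surface at z = 0. Lengths are in mm, angles in rad, forces in N, time in s.
With the tool pointing down it reaches from about 300 to 775 mm from the base axis. Payload 14.6 kg.
Tool frame: the origin (TCP) lies between the finger pads, 19 mm behind the fingertips; this is the grasp point; z points along the fingers, y is the line along which they close (so a half turn about z gives the same grasp; the last joint's range is limited). The gripper opens to 94 mm and grips with 3 to 60 N. Pads are 16 mm wide; open, the fingers measure 119 mm over their backs; the gripper's body (75 mm by 177 mm) begins 78 mm behind the grasp point.
Start: joints at [-1.257, 0.3, 1.521, -0, 1.321, -0.067], TCP at [204.407, -510.595, 224.246] pointing down, gripper open.
Joint ranges: [-3.03, 3.03], [-0.79, 2.21], [0.23, 2.52], [-1.04, 4.18], [0, 3.07], [-2.55, 2.55]. Speed limits (rad/s): [2.22, 2.22, 2.57, 3.14, 3.14, 3.14].

INTERFACE

Orientations are given as [roll, pitch, yaw] about the fixed x, y, z axes, in that order (R = Rz(yaw) Ry(pitch) Rx(roll)).
In Python, from cell import manip, camera, get_calibration gives the robot as it stands. The module is installed in compiled form; this text tells all that it offers.
- The arm moves only by the tool jog_arm, never from a script. Its argument "plan" is one flat list of numbers, 6 for each row, row after row: the shift along the world's x, y, z in m, then the turn, a rotation vector about the world's x, y, z in degrees. A call has 1 to 20 rows; each row is the pose to reach, as a shift and turn from the pose commanded when the call began; what a row does not reach only later rows make up. A row lasts 1/10 s, in which the tool goes at most 50 mm and 8.59 degrees, less where a joint would pass 70% of its speed; a pose out of reach is approached as far as the arm can. A call with a gripper value outside its range is refused whole. "claw" is the finger opening in m, from 0 to 0.094, set as the call begins (left out, the last holds). The fingers move at their own pace and stop on an object; "force" is the grip in N (left out, the last holds). Time passes only in rows, so rows that repeat a pose let the fingers close. It gives the time, the measured TCP pose, the force, the opening and the grip force at its end, in the units of the state.
- manip.read_state(): the state, without advancing time (a new reading comes with each control period).
- camera(name): name is "side" or "top"; returns (picture, depth): 480x640x3 uint8, red, green, blue; 480x640 float32, mm along the optical axis (not along the pixel's ray), 0 where there is no reading.
- get_calibration(name): a dict with "fx", "fy", "cx", "cy" (pixels), "origin" and "attitude" of the camera in the world. Camera axes: x right, y down, z forward; pixel columns grow to the right and rows downward; lengths in mm; the calibration is good to about 2 mm. A picture is of the moment at which its call begins. get_calibration takes no time and is no camera call.
- manip.sign_off(): hands the job in; it is judged then, once.
The state is a dict: "clock": time; "joints": joint angles; "qd": joint speeds; "effort": joint torques, N m; "eef_pos": TCP position; "eef_rot": TCP orientation; "wrist_force": force on the tool from outside, world axes, zero at the start; "moment": the same for the moment, N m; "finger_gap": finger opening in mm; "finger_force": force on a finger pad.
Only numpy, scipy, OpenCV 4.12 (cv2) and the standard library are available. Lean on these libraries where they do the work, as an engineer would, in place of code of your own. Each camera call takes 0.05 s, during which the arm holds its last target. There are 200 camera calls.

## Working session

There is one attempt and no reset: what is moved stays moved. The work goes in short steps, Python scripts to look and compute and a tool call to move; the robot and the scene stay as the last step left them, time stands still between calls to the robot, and variables do not carry over. Pictures are saved under pics/ and viewed, at most 10 in all, crops included, and the job is handed in when it is done.

Besides the shell and the picture viewer there is one more tool, called after "Emit:" as name(argument=value, ...) on one line, values as JSON. jog_arm: Moves the arm, as the interface text tells. Its arguments: {"type":"object","properties":{"plan":{"type":"array"},"claw":{"type":"number"},"force":{"type":"number"}},"required":["plan"]}

```bash
mkdir -p pics; cat > h.py <<'E'
import numpy as np, cv2
from cell import manip, camera, get_calibration
E
python3 - <<'E'
from h import *
for n in("top","side"):
    p,d=camera(n); cv2.imwrite(f"pics/{n}0.png",p[:,:,::-1]); np.savez(f"{n}0.npz",p=p,d=d)
    print(n,get_calibration(n))
print(manip.read_state())
E
```

```text
top {'fx': 443.274525205246, 'fy': 443.274525205246, 'cx': 324.9552830955047, 'cy': 241.4478697394499, 'origin': array([ 492.83948655,   25.31316445, 1029.43521342]), 'attitude': array([-3.02614907,  0.03702478, -1.57799191])}
side {'fx': 442.2735318587944, 'fy': 442.2735318587944, 'cx': 319.290463257969, 'cy': 237.21059435995335, 'origin': array([ 552.09225131, -578.80599891,  688.70289385]), 'attitude': array([-2.33694064, -0.02080512, -0.05253404])}
{'clock': 0.1, 'joints': array([-1.25659743e+00,  3.00415493e-01,  1.52147721e+00,  3.25299811e-05,
        1.32069518e+00, -6.66066778e-02]), 'qd': array([ 6.00839193e-05, -1.23760057e-03, -6.13249649e-04,  1.21441077e-03,
        1.16156418e-03, -1.48820585e-03]), 'effort': array([ 2.22093763e-04, -5.32647264e+01, -3.53288341e+01,  7.09003466e-02,
        2.35021318e-02, -4.25837345e-05]), 'eef_pos': array([ 204.35754621, -510.41172875,  223.76075954]), 'eef_rot': array([-3.14060172e+00, -9.76802370e-05,  3.80797458e-01]), 'wrist_force': array([-0.14649999,  0.7741529 ,  0.03552178]), 'moment': array([-0.07401884,  0.02741525,  0.02755292]), 'finger_force': 0.0, 'finger_gap': 94.0487053590191}
```

View pics/top0.png

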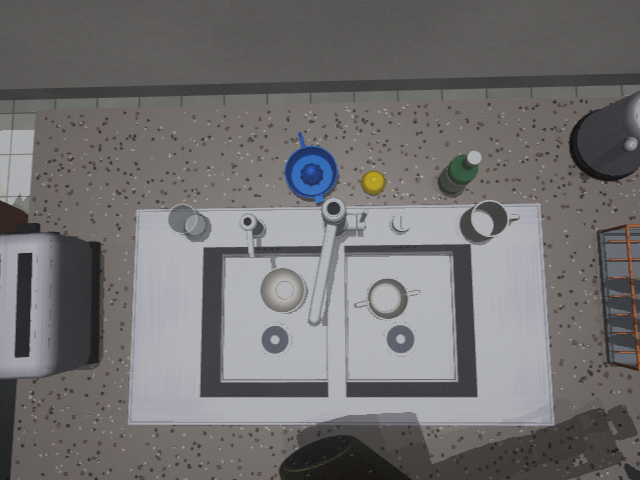

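View pics/side0.png

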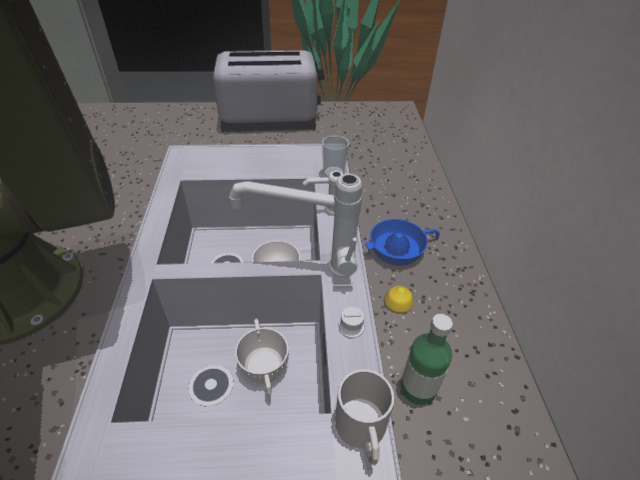

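The top view shows the tap head at about (334,208) and the spout running to about (316,320). The cup is in the right bowl at about (388,298), and the soap dispenser is on the left at (248,222). The side view agrees: eye at about (349,180), cup at about (262,352), waste knob and mug on the right.

```bash
cat >> h.py <<'E'
from scipy.spatial.transform import Rotation as R
def cloud(n,d):
    c=get_calibration(n); v,u=np.mgrid[0:480,0:640]
    r=np.stack([(u-c['cx'])/c['fx'],(v-c['cy'])/c['fy'],np.ones_like(u,float)],-1)
    M=R.from_euler('xyz',c['attitude']).as_matrix()
    return (r*d[...,None])@M.T+c['origin']
def ray(n,u,v,z):
    c=get_calibration(n); M=R.from_euler('xyz',c['attitude']).as_matrix()
    w=M@[(u-c['cx'])/c['fx'],(v-c['cy'])/c['fy'],1]
    return c['origin']+w*(z-c['origin'][2])/w[2]
E
cat > m.py <<'E'
from h import *
def circ(P): # circle fit
    A=np.c_[2*P[:,:2],np.ones(len(P))]; s=np.linalg.lstsq(A,(P[:,:2]**2).sum(1),rcond=None)[0]
    return s[:2],np.sqrt(s[2]+s[:2]@s[:2])
def meas(n,d):
    X=cloud(n,d)
    ok=d>0; out={}
    def sel(x0,x1,y0,y1,z0,z1): 
        m=ok&(X[...,0]>x0)&(X[...,0]<x1)&(X[...,1]>y0)&(X[...,1]<y1)&(X[...,2]>z0)&(X[...,2]<z1); return X[m]
    h=sel(400,680,-100,100,222,240); print(n,"head",len(h),h.mean(0).round(1),h.min(0).round(),h.max(0).round())
    c=h[:,:2].mean(0)
    cup=sel(350,540,-240,-40,-103,-85); print("cup rim pts",len(cup),cup.min(0).round(),cup.max(0).round(),circ(cup))
    s=sel(330,c[0]-35,-260,150,150,215)
    a=s[:,:2]-c; r=np.hypot(*a.T); yaw=np.arctan2(-a[:,1],-a[:,0])
    # yaw: outlet to -y positive
    yaw=np.arctan2(-a[:,1],-a[:,0]); yaw=yaw # -x dir rotated by yaw: (-cos,-sin)
    print("spout n",len(s),"r max",r.max().round(1)); 
    for lo,hi in((50,90),(90,130),(130,170),(170,215)):
        k=(r>lo)&(r<hi); print(lo,yaw[k].mean().round(3),s[k].min(0).round(),s[k].max(0).round())
    return X,ok
if __name__=="__main__":
    for n in("top","side"):
        X,ok=meas(n,np.load(f"{n}0.npz")['d'])
        if n=="top":
            for nm,(u,v) in dict(soap=(248,220),knob=(400,222),deck=(300,230),floor=(430,350),bowl=(284,290),mug=(487,207),tumb=(182,207),bottle=(473,158)).items(): print(nm,X[v,u].round())
    print("ray eye",ray("top",334,208,230),ray("side",349,180,230),"outlet top",ray("top",316,321,190),"cup",ray("top",388,298,-94),ray("side",262,351,-94))
E
python3 m.py
```

```text
top head 473 [645.6  39.5 229.8] [624.  17. 222.] [670.  61. 236.]
cup rim pts 292 [ 427. -167. -103.] [532. -41. -89.] (array([480.08283223, -93.45940274]), np.float64(52.19370745919151))
spout n 1107 r max 219.9
50 -0.194 [556.  40. 181.] [598.  67. 196.]
90 -0.194 [517.  47. 183.] [559.  75. 199.]
130 -0.194 [478.  54. 187.] [519.  83. 202.]
170 -0.192 [434.  62. 150.] [480.  92. 203.]
soap [647. 221. 109.]
knob [ 650. -108.   41.]
deck [639. 120.   9.]
floor [ 343. -203. -159.]
bowl [ 501.  179. -156.]
mug [ 680. -300.   47.]
tumb [683. 373.  83.]
bottle [ 750. -231.  188.]
side head 369 [645.1  31.8 229.1] [623.  14. 222.] [669.  58. 234.]
cup rim pts 526 [ 424. -170. -103.] [531. -40. -91.] (array([478.68276332, -95.20233433]), np.float64(52.983892808935565))
spout n 1312 r max 222.1
50 -0.203 [557.  37. 172.] [599.  61. 195.]
90 -0.197 [517.  45. 176.] [557.  67. 197.]
130 -0.198 [478.  52. 180.] [519.  77. 200.]
170 -0.191 [433.  59. 150.] [480.  83. 203.]
ray eye [647.29173823  37.23835697 230.        ] [645.64019147  38.02116263 230.        ] outlet top [440.88876468  73.5419948  190.        ] cup [479.1983549  -90.87630654 -94.        ] [478.72777528 -92.72260651 -94.        ]
```

Emit:
jog_arm(plan=[0,0,0.03,0,0,0,0,0,0.07,0,0,0,0,0,0.106,0,0,0,0.02,0.04,0.106,0,0,-2,0.04,0.08,0.106,0,0,-4,0.06,0.12,0.106,0,0,-6,0.08,0.16,0.106,0,0,-8,0.1,0.2,0.106,0,0,-10,0.12,0.24,0.106,0,0,-12,0.14,0.28,0.106,0,0,-14,0.16,0.32,0.106,0,0,-16,0.18,0.36,0.106,0,0,-18,0.2,0.4,0.106,0,0,-20,0.22,0.44,0.106,0,0,-22,0.24,0.48,0.106,0,0,-24,0.26,0.52,0.106,0,0,-26,0.28,0.56,0.106,0,0,-28,0.29,0.6,0.106,0,0,-31,0.3,0.625,0.106,0,0,-33,0.307,0.636,0.106,0,0,-33], claw=0, force=10)

```text
clock: 2.1
eef_pos: [511.6, 127.4, 329.7]
eef_rot: [3.141, 0.001, -0.194]
wrist_force: [0.0, -1.1, 0.2]
finger_gap: 0.5
finger_force: 0.0
```

Emit:
jog_arm(plan=[0,0,-0.03,0,0,0,0,0,-0.06,0,0,0,0,0,-0.09,0,0,0,0,0,-0.12,0,0,0,0,0,-0.14,0,0,0,0,0,-0.147,0,0,0,0,0,-0.147,0,0,0,-0.001,-0.006,-0.147,0,0,0,-0.002,-0.012,-0.147,0,0,0,-0.003,-0.018,-0.147,0,0,0,-0.005,-0.024,-0.147,0,0,0,-0.005,-0.026,-0.147,0,0,0,-0.006,-0.028,-0.147,0,0,0,-0.006,-0.028,-0.147,0,0,0])

```text
clock: 3.5
eef_pos: [505.4, 97.2, 183.3]
eef_rot: [-3.142, -0.0, -0.195]
wrist_force: [-0.2, 0.5, -1.1]
finger_gap: 0.6
finger_force: 0.0
```

```bash
python3 - <<'E'
from h import *
import numpy as np
c=np.array([646.5,37.5])
P=lambda s,o=24:c+[-150*np.cos(s)-o*np.sin(s),-150*np.sin(s)+o*np.cos(s)]
st=manip.read_state(); print(st['eef_pos'].round(1),st['wrist_force'].round(1))
p0=P(-.195,32)
for s in np.linspace(-.195,.665,21): print(s.round(3),(P(s)-p0).round(1),np.degrees(s+.195).round(1))
p,d=camera("top"); cv2.imwrite("pics/a.png",p[:,:,::-1])
E
```

```text
[505.4  97.2 183.3] [-0.2  0.5 -1.1]
-0.195 [-1.6 -7.8] 0.0
-0.152 [ -3.7 -14. ] 2.5
-0.109 [ -5.5 -20.3] 4.9
-0.066 [ -7.1 -26.6] 7.4
-0.023 [ -8.5 -33. ] 9.9
0.02 [ -9.5 -39.5] 12.3
0.063 [-10.3 -45.9] 14.8
0.106 [-10.7 -52.5] 17.2
0.149 [-10.9 -59. ] 19.7
0.192 [-10.9 -65.5] 22.2
0.235 [-10.5 -72. ] 24.6
0.278 [ -9.9 -78.5] 27.1
0.321 [ -9. -85.] 29.6
0.364 [ -7.8 -91.4] 32.0
0.407 [ -6.3 -97.8] 34.5
0.45 [  -4.5 -104.1] 37.0
0.493 [  -2.5 -110.3] 39.4
0.536 [  -0.3 -116.4] 41.9
0.579 [   2.3 -122.4] 44.3
0.622 [   5.1 -128.4] 46.8
0.665 [   8.1 -134.1] 49.3
```

View pics/a.png

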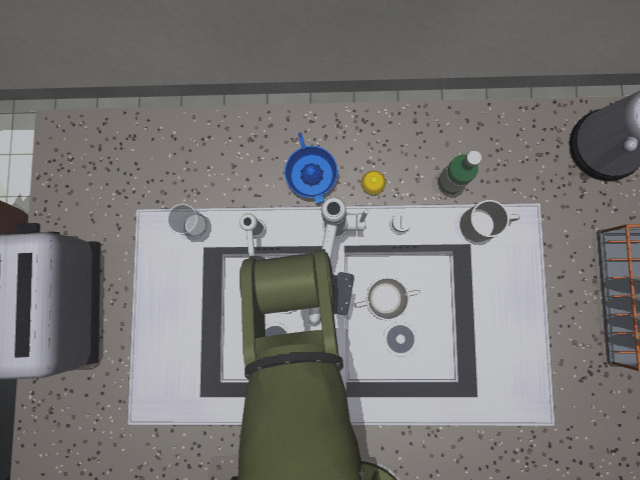

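The hand is on the left of the spout, whose outlet is still at (314,318), and the gripper body is clear of the head at (334,208). I'll start the push slowly.

Emit:
jog_arm(plan=[-0.0004,-0.002,0,0,0,0,-0.0008,-0.004,0,0,0,0,-0.0012,-0.006,0,0,0,0,-0.0016,-0.008,0,0,0,0,-0.0023,-0.01,0,0,0,0.8,-0.003,-0.012,0,0,0,1.6,-0.0037,-0.014,0,0,0,2.5,-0.0046,-0.017,0,0,0,3.7,-0.0055,-0.0203,0,0,0,4.9,-0.0063,-0.0235,0,0,0,6.2,-0.0071,-0.0266,0,0,0,7.4])

```text
clock: 4.65
eef_pos: [498.3, 70.5, 183.3]
eef_rot: [3.142, -0.0, -0.064]
wrist_force: [0.6, 2.4, -0.4]
finger_gap: 0.7
finger_force: 0.9
```

Emit:
jog_arm(plan=[-0.0007,-0.0032,0,0,0,1.2,-0.0014,-0.0064,0,0,0,2.5,-0.0019,-0.0097,0,0,0,3.7,-0.0024,-0.0129,0,0,0,4.9,-0.0028,-0.0161,0,0,0,6.2,-0.0032,-0.0193,0,0,0,7.4,-0.0034,-0.0226,0,0,0,8.6,-0.0036,-0.0259,0,0,0,9.8,-0.0038,-0.0324,0,0,0,12.3,-0.0038,-0.0389,0,0,0,14.8,-0.0034,-0.0454,0,0,0,17.2,-0.0028,-0.0519,0,0,0,19.7,-0.0019,-0.0584,0,0,0,22.2,-0.0007,-0.0648,0,0,0,24.6,0.0008,-0.0712,0,0,0,27.1,0.0017,-0.0744,0,0,0,28.3,0.0026,-0.0775,0,0,0,29.6,0.0026,-0.0775,0,0,0,29.6])

```text
clock: 6.45
eef_pos: [500.9, -7.0, 183.2]
eef_rot: [3.141, 0.0, 0.451]
wrist_force: [1.2, 0.2, -0.6]
finger_gap: 0.4
finger_force: 0.0
```

```bash
python3 - <<'E'
from h import *
for n in("top","side"):
    p,d=camera(n); cv2.imwrite(f"pics/b{n}.png",p[:,:,::-1])
print(manip.read_state()['wrist_force'])
E
```

```text
[ 0.48632988 -0.23118555 -0.70488966]
```

View pics/bside.png

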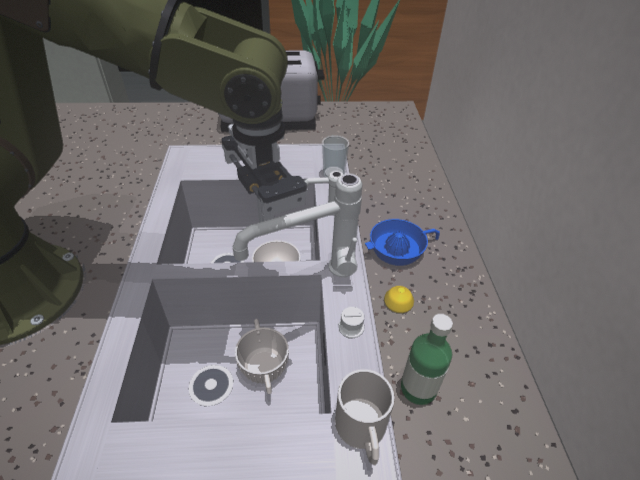

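The side view shows the spout following the fingers, with its outlet at about (240,255), heading to the cup. I'll measure its yaw.

```bash
cat > y.py <<'E'
from h import *
def yaw(tag):
    p,d=camera("side"); X=cloud("side",d); c=np.array([646.5,37.5])
    a=X[...,:2]-c; r=np.hypot(a[...,0],a[...,1]); ps=np.arctan2(-a[...,1],-a[...,0])
    m=(d>0)&(r>70)&(r<225)&(abs(ps)<1.3)&(X[...,2]>165)&(X[...,2]<207)
    for lo in range(70,220,30):
        k=m&(r>=lo)&(r<lo+30); print(lo,k.sum(),np.percentile(ps[k],[5,50,95]).round(3) if k.any() else '')
    cv2.imwrite(f"pics/{tag}.png",p[:,:,::-1])
if __name__=="__main__":
    import sys; yaw(sys.argv[1]); print(manip.read_state()['clock'])
E
python3 y.py c
```

```text
70 201 [0.414 0.54  0.592]
100 213 [0.417 0.521 0.554]
130 259 [0.377 0.5   0.533]
160 293 [0.264 0.49  0.521]
190 320 [0.442 0.492 0.515]
6.6
```

Emit:
jog_arm(plan=[0.001,-0.0031,0,0,0,1.2,0.002,-0.0062,0,0,0,2.4,0.0031,-0.0093,0,0,0,3.7,0.0042,-0.0123,0,0,0,4.9,0.0055,-0.0153,0,0,0,6.1,0.0068,-0.0183,0,0,0,7.3,0.0082,-0.0213,0,0,0,8.6,0.0096,-0.0243,0,0,0,9.8,0.0106,-0.0262,0,0,0,10.6,0.0116,-0.0281,0,0,0,11.4,0.0116,-0.0281,0,0,0,11.4,0.0116,-0.0281,0,0,0,11.4])

```text
clock: 7.8
eef_pos: [512.5, -35.0, 183.3]
eef_rot: [3.141, 0.0, 0.649]
wrist_force: [-0.4, 0.6, -0.3]
finger_gap: 0.6
finger_force: 0.0
```

```bash
python3 y.py d
```

```text
70 176 [0.63  0.739 0.792]
100 181 [0.646 0.72  0.755]
130 280 [0.572 0.687 0.73 ]
160 324 [0.453 0.674 0.72 ]
190 355 [0.635 0.689 0.713]
7.85
```

View pics/d.png

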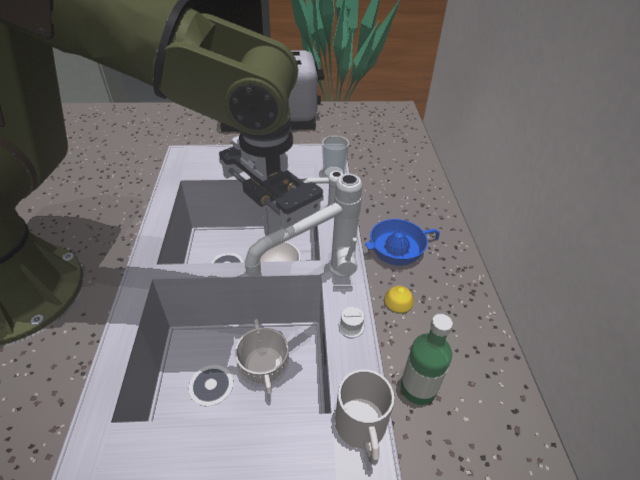

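Emit:
jog_arm(plan=[-0.003,0.004,0,0,0,0,-0.009,0.012,0,0,0,0,-0.018,0.024,0,0,0,0,-0.018,0.024,0.02,0,0,0,-0.018,0.024,0.055,0,0,0,-0.018,0.024,0.09,0,0,0,-0.018,0.024,0.125,0,0,0,-0.018,0.024,0.15,0,0,0,-0.018,0.024,0.157,0,0,0,0.0,0.03,0.157,0,0,0,0.03,0.038,0.157,0,0,0,0.06,0.046,0.157,0,0,0,0.09,0.056,0.157,0,0,0,0.115,0.066,0.157,0,0,0,0.128,0.07,0.157,0,0,0,0.134,0.0725,0.157,0,0,0,0.134,0.0725,0.157,0,0,0,0.134,0.0725,0.157,0,0,0])

```text
clock: 9.65
eef_pos: [645.9, 37.7, 340.0]
eef_rot: [-3.141, 0.0, 0.65]
wrist_force: [-0.4, 0.5, -0.2]
finger_gap: 0.7
finger_force: 0.0
```

```bash
python3 y.py e
```

```text
70 192 [0.6   0.731 0.788]
100 203 [0.617 0.717 0.755]
130 214 [0.624 0.702 0.732]
160 239 [0.629 0.695 0.72 ]
190 350 [0.635 0.688 0.713]
9.7
```

View pics/e.png

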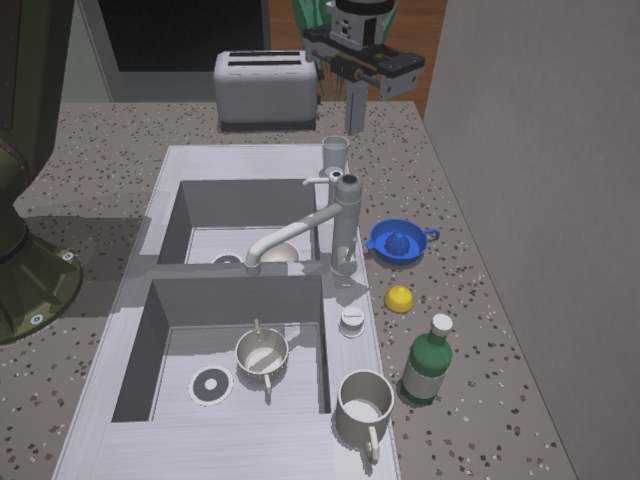

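The spout has stayed put, with its outlet at about (253,265) and yaw near 0.67. The fingers are above the eye at (349,180), so I'll go down and hover.

Emit:
jog_arm(plan=[0,0,-0.015,0,0,0,0,0,-0.03,0,0,0,0,0,-0.045,0,0,0,0,0,-0.055,0,0,0,0,0,-0.062,0,0,0,0,0,-0.062,0,0,0,0,0,-0.062,0,0,0,0,0,-0.062,0,0,0,0,0,-0.062,0,0,0,0,0,-0.062,0,0,0,0,0,-0.062,0,0,0,0,0,-0.062,0,0,0,0,0,-0.062,0,0,0,0,0,-0.062,0,0,0,0,0,-0.062,0,0,0,0,0,-0.062,0,0,0,0,0,-0.062,0,0,0,0,0,-0.062,0,0,0,0,0,-0.062,0,0,0,0,0,-0.062,0,0,0])

```text
clock: 11.7
eef_pos: [646.5, 37.7, 278.3]
eef_rot: [-3.142, 0.0, 0.65]
wrist_force: [-0.6, -0.1, -0.9]
finger_gap: 0.5
finger_force: 0.0
```

Emit:
jog_arm(plan=[0,0,0,0,0,0,0,0,0,0,0,0,0,0,0,0,0,0,0,0,0,0,0,0,0,0,0,0,0,0,0,0,0,0,0,0,0,0,0,0,0,0,0,0,0,0,0,0,0,0,0,0,0,0,0,0,0,0,0,0,0,0,0,0,0,0,0,0,0,0,0,0])

```text
clock: 12.9
eef_pos: [646.5, 37.8, 278.2]
eef_rot: [-3.142, -0.0, 0.65]
wrist_force: [0.2, 0.1, 0.7]
finger_gap: 0.4
finger_force: 0.0
```

```bash
python3 y.py f
```

```text
70 188 [0.593 0.737 0.783]
100 203 [0.615 0.715 0.753]
130 218 [0.629 0.702 0.734]
160 231 [0.633 0.697 0.721]
190 355 [0.636 0.689 0.712]
12.95
```

View pics/f.png

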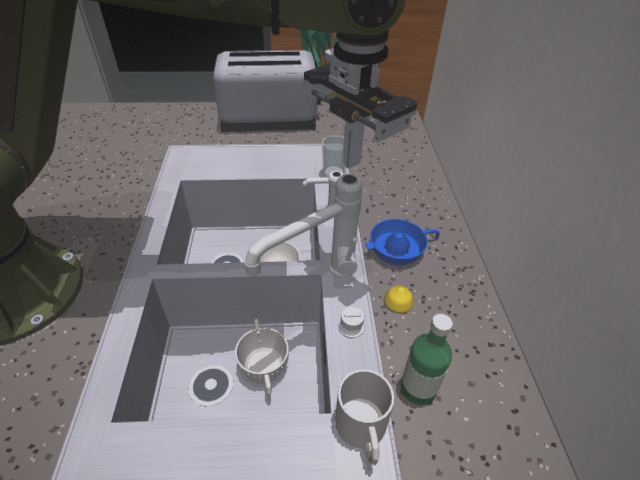

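The fingers hover over the head without touching and the spout hasn't moved. They have been there about 2.6 s, so I'll take the hand away.

Emit:
jog_arm(plan=[0,0,0.01,0,0,0,0,0,0.04,0,0,0,0,0,0.075,0,0,0,0,0,0.11,0,0,0,-0.02,0,0.12,0,0,0,-0.05,0.01,0.12,0,0,0,-0.09,0.02,0.12,0,0,0,-0.13,0.03,0.12,0,0,0,-0.17,0.04,0.12,0,0,0,-0.21,0.05,0.12,0,0,0,-0.235,0.06,0.12,0,0,0,-0.25,0.06,0.12,0,0,0,-0.25,0.06,0.12,0,0,0,-0.25,0.06,0.12,0,0,0,-0.25,0.06,0.12,0,0,0])

```text
clock: 14.45
eef_pos: [397.2, 97.6, 398.2]
eef_rot: [-3.141, 0.0, 0.649]
wrist_force: [-0.6, -0.6, -0.1]
finger_gap: 0.4
finger_force: 0.0
```

```bash
python3 y.py g; python3 -c "
from h import *
print(manip.sign_off())"
```

```text
70 195 [0.592 0.73  0.789]
100 198 [0.621 0.713 0.751]
130 219 [0.622 0.704 0.733]
160 236 [0.634 0.695 0.721]
190 348 [0.634 0.689 0.713]
14.5
the job is handed in; nothing more can be done
None
```

I pushed the spout round until its outlet measured close to the middle of the cup's mouth, held the fingertips about 29 mm above the tap's sensor for about 2.6 s, withdrew the hand and handed in at 14.5 s; no verdict came back, and the pictures don't show whether water ran.

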